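Turn round a row of preserve jars

TASK

Move the four jars from the wooden carrier to the white rack, one jar to each bay, in reverse order: the jar at the carrier's left end goes to the rack's right-end bay, the next one to the bay beside it, and so on. Keep the jars upright, set each down gently, standing flat on the rack's deck inside its bay, and leave the bottle and the tin where they are.

Things in the scene. Friction and masses are not known exactly. Their poses are not given: they have to be found in the camera images.
- jar_red: Small preserve jar with a red lid and dark berry contents, a blue tape band round it. Straight cylinder 52 mm across and 67 mm tall, then the lid, 49 mm across, to 85 mm in all. About 0.18 kg. Origin at the centre of its underside, z up along its axis.
- jar_yellow: Small preserve jar with a yellow lid and orange contents, a blue tape band round it. Straight cylinder 52 mm across and 67 mm tall, then the lid, 49 mm across, to 85 mm in all. About 0.18 kg. Origin at the centre of its underside, z up along its axis.
- jar_green: Small preserve jar with a green lid and olive-green contents, a blue tape band round it. Straight cylinder 52 mm across and 67 mm tall, then the lid, 49 mm across, to 85 mm in all. About 0.18 kg. Origin at the centre of its underside, z up along its axis.
- jar_black: Small preserve jar with a black lid and tan contents, a blue tape band round it. Straight cylinder 52 mm across and 67 mm tall, then the lid, 49 mm across, to 85 mm in all. About 0.18 kg. Origin at the centre of its underside, z up along its axis.
- coaster_red: Red square coaster, 68 x 68 x 4 mm, fixed in one bay of the wooden carrier; the red-lidded jar stands on it at the start, so it shows where that jar came from. Origin at the centre of its underside; axes parallel to the carrier's.
- coaster_yellow: Yellow square coaster, 68 x 68 x 4 mm, fixed in one bay of the wooden carrier; the yellow-lidded jar stands on it at the start, so it shows where that jar came from. Origin at the centre of its underside; axes parallel to the carrier's.
- coaster_green: Green square coaster, 68 x 68 x 4 mm, fixed in one bay of the wooden carrier; the green-lidded jar stands on it at the start, so it shows where that jar came from. Origin at the centre of its underside; axes parallel to the carrier's.
- coaster_black: Black square coaster, 68 x 68 x 4 mm, fixed in one bay of the wooden carrier; the black-lidded jar stands on it at the start, so it shows where that jar came from. Origin at the centre of its underside; axes parallel to the carrier's.
- carrier: Wooden carrier in which the jars stand at the start, fixed, 88 mm (x) by 332 mm (y), walls and dividers 30 mm high over the table, floor 8 mm thick (a coaster lies on it in every bay). Four bays in a row along its y axis, centres at y = -120, -40, 40, 120 mm, x = 0. Origin at the centre of its underside; its x axis points away from the robot, its +y to the robot's left, within about 9 degrees. It may be the nearer or the farther of the two.
- rack: White enamelled rack, empty at the start, fixed, 84 mm (x) by 332 mm (y). Its deck is 30 mm above the table; round-wire rails around it and between the bays rise to 50 mm above the table. Four bays in a row along its y axis, centres at y = -120, -40, 40, 120 mm, x = 0, each clear about 76 mm square inside the wires. Origin on the table below its centre; axes as for the carrier: +y to the robot's left, within about 9 degrees.
- bottle: Bystander: amber bottle with white cap, 60 mm across, 170 mm tall, standing to the robot's right. Origin at the centre of its underside.
- tin: Bystander: steel food tin with a blue label, 74 mm across, 110 mm tall, standing to the robot's left. Origin at the centre of its underside.
There are look-alikes about, which are no part of the job. What is meant by the jar_red is not pink, and is the larger of those in its own colour. What is shaped like the jar_black but pink is not meant.

How it is judged:
At the end, for the whole second after the job is handed in: Each jar stands in the rack bay that mirrors its bay in the carrier (as its coaster shows): within 15 mm of the bay's centre along and across the row, its underside within 5 mm of the deck, within 4.5 degrees of upright, at rest and released (((y of coaster_red in the frame of carrier between -0.14 and -0.1 m and y of jar_red in the frame of rack between 0.105 and 0.135 m) or (y of coaster_red in the frame of carrier between -0.06 and -0.02 m and y of jar_red in the frame of rack between 0.025 and 0.055 m) or (y of coaster_red in the frame of carrier between 0.02 and 0.06 m and y of jar_red in the frame of rack between -0.055 and -0.025 m) or (y of coaster_red in the frame of carrier between 0.1 and 0.14 m and y of jar_red in the frame of rack between -0.135 and -0.105 m)) and x of jar_red in the frame of rack between -0.015 and 0.015 m and z of jar_red in the frame of rack between 0.025 and 0.035 m and angle between each of jar_red, jar_yellow, jar_green, jar_black's own z axis and vertical below 0.08 rad and linear speed of each of jar_red, jar_yellow, jar_green, jar_black below 0.02 m/s and contact force between each of jar_red, jar_yellow, jar_green, jar_black and the fingers below 0.05 N and ((y of coaster_yellow in the frame of carrier between -0.14 and -0.1 m and y of jar_yellow in the frame of rack between 0.105 and 0.135 m) or (y of coaster_yellow in the frame of carrier between -0.06 and -0.02 m and y of jar_yellow in the frame of rack between 0.025 and 0.055 m) or (y of coaster_yellow in the frame of carrier between 0.02 and 0.06 m and y of jar_yellow in the frame of rack between -0.055 and -0.025 m) or (y of coaster_yellow in the frame of carrier between 0.1 and 0.14 m and y of jar_yellow in the frame of rack between -0.135 and -0.105 m)) and x of jar_yellow in the frame of rack between -0.015 and 0.015 m and z of jar_yellow in the frame of rack between 0.025 and 0.035 m and ((y of coaster_green in the frame of carrier between -0.14 and -0.1 m and y of jar_green in the frame of rack between 0.105 and 0.135 m) or (y of coaster_green in the frame of carrier between -0.06 and -0.02 m and y of jar_green in the frame of rack between 0.025 and 0.055 m) or (y of coaster_green in the frame of carrier between 0.02 and 0.06 m and y of jar_green in the frame of rack between -0.055 and -0.025 m) or (y of coaster_green in the frame of carrier between 0.1 and 0.14 m and y of jar_green in the frame of rack between -0.135 and -0.105 m)) and x of jar_green in the frame of rack between -0.015 and 0.015 m and z of jar_green in the frame of rack between 0.025 and 0.035 m and ((y of coaster_black in the frame of carrier between -0.14 and -0.1 m and y of jar_black in the frame of rack between 0.105 and 0.135 m) or (y of coaster_black in the frame of carrier between -0.06 and -0.02 m and y of jar_black in the frame of rack between 0.025 and 0.055 m) or (y of coaster_black in the frame of carrier between 0.02 and 0.06 m and y of jar_black in the frame of rack between -0.055 and -0.025 m) or (y of coaster_black in the frame of carrier between 0.1 and 0.14 m and y of jar_black in the frame of rack between -0.135 and -0.105 m)) and x of jar_black in the frame of rack between -0.015 and 0.015 m and z of jar_black in the frame of rack between 0.025 and 0.035 m); the robot touches nothing.
It fails at once if a jar is tipped more than 35 degrees (angle between any of jar_red, jar_yellow, jar_green, jar_black's own z axis and vertical above 0.61 rad).
It fails at once if a jar is dropped (falls free by more than about 3 cm) ((contact force between jar_red and the arm below 0.05 N and contact force between jar_red and the fingers below 0.05 N and linear speed of jar_red above 0.75 m/s) or (contact force between jar_yellow and the arm below 0.05 N and contact force between jar_yellow and the fingers below 0.05 N and linear speed of jar_yellow above 0.75 m/s) or (contact force between jar_green and the arm below 0.05 N and contact force between jar_green and the fingers below 0.05 N and linear speed of jar_green above 0.75 m/s) or (contact force between jar_black and the arm below 0.05 N and contact force between jar_black and the fingers below 0.05 N and linear speed of jar_black above 0.75 m/s)).
It fails at once if the bottle or the tin is moved more than 3 cm (distance of any of bottle, tin from where it was at the start of the episode above 0.03 m).
It fails at once if the bottle or the tin is knocked over (angle between any of bottle, tin's own z axis and vertical above 0.5 rad).
It also fails if it takes over 106 s, if anything falls off the work surface, if the arm or the gripper's body presses on something with over 40 N, if the wrist force passes 120 N, or if a joint passes its speed limit or range.

ROBOT

A 7-joint arm with a two-finger parallel gripper is mounted at the origin on the work surface. World frame = base frame: x ahead of the robot, y to its left, z up, the work surface at z = 0. Lengths are in m, angles in rad, forces in N, time in s.
With the tool pointing down it reaches from about 0.4 to 0.85 m from the base axis. Payload 10.4 kg.
Tool frame: the origin (TCP) lies on the centre line of the jaws, within the pads' length; the fingertips stand 14 mm ahead of it and the grasp point (between the pads) lies 5 mm behind it (manip.tip_reach is the distance from the TCP to the fingertips, in m); z points along the fingers, y is the line along which they close (so a half turn about z gives the same grasp; the last joint's range is limited). The gripper opens to 85 mm and grips with 20 to 120 N. Pads are 22 mm wide; open, the fingers measure 114 mm over their backs; the gripper's body (76 mm by 85 mm) begins 54 mm behind the grasp point. The pads swing forward as they close: fully open they stand 13 mm farther back than shut.
Start: joints at [-1.247, 0.332, -0.065, 1.46, 0.022, 1.35, -0.088], TCP at [0.212, 0.588, 0.245] pointing down, gripper open.
Joint ranges: [-2.6, 2.6], [-0.5, 2.12], [-1.47, 1.34], [0.16, 2.42], [-1.27, 4.41], [0.06, 2.06], [-2.6, 2.6]. Speed limits (rad/s): [2.22, 2.22, 2.79, 2.79, 3.14, 3.14, 3.14].

INTERFACE

Orientations are given as a unit quaternion [x, y, z, w].
In Python, from workcell import manip gives the robot as it stands.
- The arm moves only by the shell command python3 -m pendant 'ROWS' [FORCE]. ROWS is JSON, a list of rows, each a list of 7 numbers: the shift along the tool's x, y, z in units of 50 mm (1.0 is 50 mm), then the turn, a rotation vector about the tool's x, y, z in units of 8 degrees (1.0 is 8 degrees), then the opening, from -1 (shut) to 1 (fully open), so that 0 is half open. In form: [[dx, dy, dz, ax, ay, az, jaw], ...]. A call has exactly 10 rows; each row is the pose to reach, as a shift and turn from the pose commanded when the call began, along the tool's axes at that moment; what a row does not reach only later rows make up. A row lasts 1/8 s, in which the tool goes at most 62.5 mm and 10.7 degrees, less where a joint would pass 70% of its speed; a pose out of reach is approached as far as the arm can. A call with a gripper value outside its range is refused whole. The fingers move at their own pace and stop on an object; FORCE is the grip in N (left out, the last holds). Time passes only in rows, so rows that repeat a pose let the fingers close, or fill a call up. It gives the time, the measured TCP pose, the force, the opening and the grip force at its end, in the units of the state.
- manip.get_obs(): the state, without advancing time (a new reading comes with each control period).
- manip.camera(name): name is "side" or "top" or "wrist"; returns (picture, depth): 384x512x3 uint8, red, green, blue; 384x512 float32, m along the optical axis (not along the pixel's ray), 0 where there is no reading.
- manip.get_calibration(name): a dict with "fx", "fy", "cx", "cy" (pixels), "xyz" and "orientation" of the camera in the world. Camera axes: x right, y up, looking along -z (the intrinsics and any distortion apply to the point x, -y, -z); pixel columns grow to the right and rows downward; lengths in m; the calibration is good to about 2 mm. A picture is of the moment at which its call begins: read the wrist's pose just before it. get_calibration takes no time and is no camera call; for the wrist camera it gives the pose at the moment of the call.
- manip.hand_in(): hands the job in; it is judged then, once.
Trained networks look in the newest picture that a camera, given by its name, has taken for a name from the list of things; names that differ only in an ending like _2 or _b are one class to them, and where a whole thing is asked for, a point or a joint stands for the part that bears it (a point fixed in the world has none). Each returns a list of dicts, best first, with "p" (0 to 1); they miss things now and then, are a little off and sometimes report something else, mostly with a low value. They report only what shows in the picture. A call takes as long as a camera call. They do not tell look-alikes from the thing itself.
- manip.find_in(thing, camera): "box" ([left, top, right, bottom] in pixels, round what is visible of it).
- manip.trace(thing, camera): "pixels" (384x512 bool, what is visible of it) and "box" ([left, top, right, bottom] in pixels, round what is visible of it).
- manip.tip_of(thing, camera): "pixel" ([column, row] in pixels: a listed point, or the origin of a listed thing).
The state is a dict: "clock": time; "joint_pos": joint angles; "joint_velocities": joint speeds; "tau": joint torques, N m; "position": TCP position; "ee_rot": TCP orientation; "ft_force": force on the tool from outside, world axes, zero at the start; "torque": the same for the moment, N m; "grip_width": opening from 0.0 (shut) to 1.0 (fully open); "grasp_force": force on a finger pad.
Only numpy, scipy, OpenCV 4.12 (cv2) and the standard library are available. Lean on these libraries where they do the work, as an engineer would, in place of code of your own. Each camera call takes 0.05 s, during which the arm holds its last target. There are 200 camera calls.

## Working session

There is one attempt and no reset: what is moved stays moved. The work goes in short steps, Python scripts to look and compute and a shell command to move; the robot and the scene stay as the last step left them, time stands still between calls to the robot, and variables do not carry over. Pictures are saved under pics/ and viewed, at most 14 in all, crops included, and the job is handed in when it is done.

```bash
mkdir -p pics; cat > h.py <<'E'
import numpy as np, cv2, json
from scipy.spatial.transform import Rotation as R
from workcell import manip
def cloud(cam):
    rgb,d=manip.camera(cam); c=manip.get_calibration(cam)
    v,u=np.mgrid[0:384,0:512]
    P=np.stack([(u-c['cx'])/c['fx']*d,-(v-c['cy'])/c['fy']*d,-d],-1)
    W=P@R.from_quat(c['orientation']).as_matrix().T+np.array(c['xyz'])
    W[d==0]=np.nan
    return rgb,W
def save(n,rgb): cv2.imwrite(f'pics/{n}.png',cv2.cvtColor(rgb,cv2.COLOR_RGB2BGR))
E
python3 - <<'E'
from h import *
o=manip.get_obs();print(o['position'],o['ee_rot'],o['clock'],manip.get_calibration('top'))
for cam in ['top','side']:
    rgb,W=cloud(cam);save(cam,rgb);np.save(cam,W)
    for n in ['jar_red','jar_yellow','jar_green','jar_black','carrier','rack','bottle','tin']:
        for t in manip.trace(n,cam)[:3]:
            m=t['pixels'];w=W[m];w=w[~np.isnan(w[:,0])]
            top=w[w[:,2]>np.percentile(w[:,2],98)-.012]
            print(cam,n,round(t['p'],2),np.round(t['box']),m.sum(),np.round(np.median(top,0),3),np.round((top.max(0)+top.min(0))/2,3),np.round(np.ptp(top,axis=0),3))
a=cv2.imread('pics/top.png');b=cv2.imread('pics/side.png')
cv2.imwrite('pics/a.png',cv2.resize(a,(800,600)))
cv2.imwrite('pics/b.png',cv2.resize(b,(800,600)))
E
```

```text
[0.21226327 0.58745769 0.24448182] [ 1.72512215e-01  9.85007106e-01 -7.23086042e-04 -1.16502549e-04] 0.0 {'fx': 461.8611492198027, 'fy': 461.8611492198027, 'cx': 250.50843224413208, 'cy': 194.42350075421712, 'xyz': array([ 0.33593571, -0.00781938,  1.27295962]), 'orientation': array([-0.07357426,  0.06449006,  0.70752465, -0.69988337])}
top jar_red 0.79 [306. 172. 328. 189.] 387 [ 0.614 -0.171  0.096] [ 0.614 -0.171  0.096] [0.045 0.047 0.013]
top jar_red 0.69 [346. 185. 364. 202.] 246 [ 0.579 -0.271  0.062] [ 0.579 -0.272  0.062] [0.036 0.036 0.013]
top jar_red 0.58 [306. 122. 327. 147.] 439 [ 0.746 -0.172  0.085] [ 0.746 -0.172  0.084] [0.049 0.048 0.013]
top jar_yellow 0.8 [249. 164. 266. 188.] 381 [ 0.623 -0.014  0.097] [ 0.625 -0.013  0.096] [0.048 0.045 0.014]
top jar_green 0.8 [220. 165. 236. 192.] 386 [0.624 0.067 0.097] [0.623 0.068 0.097] [0.047 0.048 0.015]
top jar_black 0.8 [279. 168. 294. 186.] 368 [ 0.62  -0.09   0.097] [ 0.621 -0.091  0.096] [0.047 0.045 0.013]
top jar_black 0.7 [336. 125. 355. 146.] 461 [ 0.744 -0.256  0.084] [ 0.745 -0.256  0.085] [0.048 0.047 0.015]
[... 366 characters left out ...]
] 3894 [ 0.464 -0.047  0.049] [ 0.462 -0.046  0.048] [0.113 0.33  0.017]
top rack 0.68 [ 63. 217. 107. 245.] 983 [0.482 0.444 0.11 ] [0.482 0.444 0.108] [0.069 0.07  0.014]
top bottle 0.84 [407. 220. 450. 248.] 780 [ 0.467 -0.45   0.169] [ 0.468 -0.451  0.167] [0.025 0.025 0.015]
top tin 0.72 [ 64. 216. 108. 248.] 1019 [0.482 0.444 0.11 ] [0.482 0.444 0.108] [0.069 0.07  0.014]
top tin 0.34 [212. 214. 336. 260.] 4054 [ 0.464 -0.044  0.049] [ 0.463 -0.046  0.048] [0.116 0.336 0.017]
side carrier 0.43 [358. 156. 373. 164.] 78 [ 0.441 -0.434  0.029] [ 0.268 -0.099  0.321] [0.372 0.706 0.59 ]
side rack 0.81 [256. 179. 341. 241.] 1946 [ 0.432 -0.045  0.047] [0.306 0.074 0.32 ] [0.389 0.577 0.563]
```

View pics/a.png

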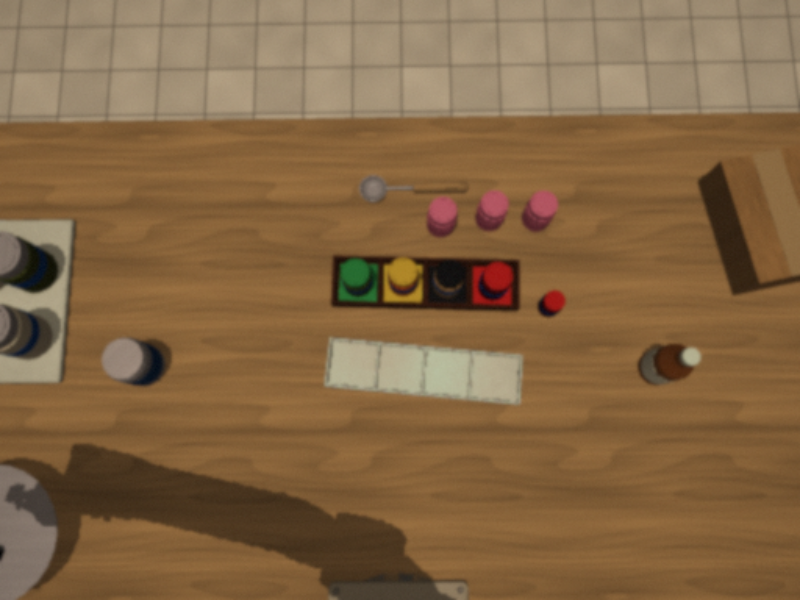

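```bash
python3 - <<'E'
from h import *
W=np.load('top.npy')
def rect(z0,z1,x0,x1,nm):
    m=(W[...,2]>z0)&(W[...,2]<z1)&(W[...,0]>x0)&(W[...,0]<x1)&(abs(W[...,1]+.05)<.22)
    p=W[m][:,:2].astype(np.float32); 
    print(nm,len(p),cv2.minAreaRect(p),p.mean(0),p.min(0),p.max(0))
    return p
rect(.04,.058,.38,.54,'rack rails'); rect(.024,.036,.40,.53,'deck'); rect(.022,.036,.555,.69,'carrier')
E
```

```text
rack rails 633 ((0.4634194076061249, -0.045779451727867126), (0.3329164981842041, 0.08449041843414307), 84.0920181274414) [ 0.46387458 -0.04504974] [ 0.4056094  -0.21482576] [0.5211297  0.12309048]
deck 3198 ((0.4622323513031006, -0.04564093053340912), (0.3270459771156311, 0.08140113204717636), 84.24372863769531) [ 0.46431702 -0.046519  ] [ 0.4121909  -0.21000552] [0.51830775 0.11966938]
carrier 939 ((0.6204907894134521, -0.07970897853374481), (0.3870190382003784, 0.09619291126728058), 86.50135040283203) [ 0.6177022  -0.06088693] [ 0.5608443 -0.2699341] [0.67352533 0.1134865 ]
```

The top view shows the carrier at about (332–520, 256–310), with lids green, yellow, black and red from left to right. The rack is below it at (325–522, 338–403). The pink look-alikes are behind the carrier, and a small red one is at (552, 302). I'll grasp across the row, starting by moving above green.

```bash
python3 -m pendant '[[-11.27,-6.986,0,0,0,8.766,1],[-11.27,-6.986,0,0,0,8.766,1],[-11.27,-6.986,0,0,0,8.766,1],[-11.27,-6.986,0,0,0,8.766,1],[-11.27,-6.986,0,0,0,8.766,1],[-11.27,-6.986,0,0,0,8.766,1],[-11.27,-6.986,0,0,0,8.766,1],[-11.27,-6.986,0,0,0,8.766,1],[-11.27,-6.986,0,0,0,8.766,1],[-11.27,-6.986,0,0,0,8.766,1]]' 40
```

```text
clock: 2.15
position: [0.6012, 0.0961, 0.2456]
ee_rot: [0.707, 0.707, 0.0, 0.0]
ft_force: [1.0, 0.6, -0.8]
grip_width: 0.998
grasp_force: 0.0
```

```bash
python3 -m pendant '[[-0.57,0.44,0,0,0,0,1],[-0.57,0.44,0,0,0,0,1],[-0.57,0.44,0,0,0,0,1],[-0.57,0.44,0,0,0,0,1],[-0.57,0.44,0,0,0,0,1],[-0.57,0.44,0,0,0,0,1],[-0.57,0.44,0,0,0,0,1],[-0.57,0.44,0,0,0,0,1],[-0.57,0.44,0,0,0,0,1],[-0.57,0.44,0,0,0,0,1]]'
python3 - <<'E'
from h import *
print(manip.get_obs()['ee_rot'])
rgb,W=cloud('wrist');save('w1',rgb)
for n in ['jar_red','jar_yellow','jar_green','jar_black']:
  for t in manip.trace(n,'wrist')[:3]:
    w=W[t['pixels']];w=w[~np.isnan(w[:,0])]
    top=w[w[:,2]>np.percentile(w[:,2],98)-.006]
    (x,y),r=cv2.minEnclosingCircle(top[:,:2].astype(np.float32))
    print(n,round(t['p'],2),np.round(t['box']),np.round(np.median(top,0),4),'circ',round(x,4),round(y,4),round(r,4))
E
```

```text
clock: 3.4
position: [0.6221, 0.069, 0.2453]
ee_rot: [0.707, 0.707, 0.0, -0.0]
ft_force: [0.6, -0.7, 0.2]
grip_width: 1.003
grasp_force: 0.0
[ 7.07114356e-01  7.07099205e-01  3.83375660e-05 -1.18364900e-05]
jar_red 0.66 [324. 305. 359. 353.] [ 0.7252 -0.1584  0.0704] circ 0.7294 -0.1394 0.0326
jar_red 0.64 [238. 326. 273. 342.] [ 0.6175 -0.1476  0.0699] circ 0.6254 -0.037 0.1158
jar_yellow 0.68 [239. 208. 284. 276.] [ 0.6223 -0.0112  0.0969] circ 0.623 -0.013 0.0244
jar_green 0.76 [236. 144. 288. 205.] [0.6222 0.0682 0.097 ] circ 0.6222 0.0673 0.0242
jar_green 0.17 [ 87. 118. 174. 339.] [0.4627 0.0368 0.0493] circ 0.4917 -0.0094 0.1424
jar_black 0.9 [236. 272. 278. 337.] [ 0.619  -0.089   0.0968] circ 0.6188 -0.0915 0.0245
jar_black 0.83 [324. 253. 361. 321.] [ 0.7218 -0.0861  0.0847] circ 0.7009 -0.0221 0.0939
jar_black 0.69 [223. 126. 303. 339.] [0.6259 0.0114 0.0295] circ 0.622 -0.0355 0.154
```

View pics/w1.png

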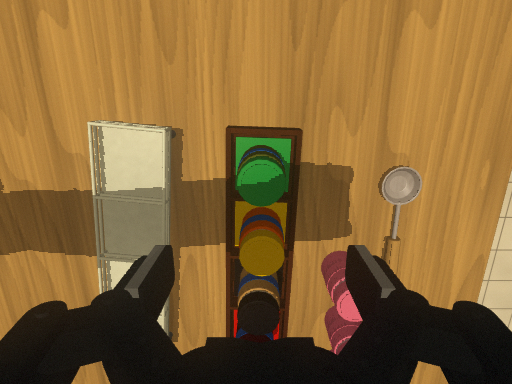

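The wrist view shows the green lid at (262, 182), yellow at (262, 252) and black at (258, 312), with the fingers straddling across the row. I'll descend and grasp green.

```bash
python3 -m pendant '[[-0.03,0,1.2,0,0,0,1],[-0.03,0,2.2,0,0,0,1],[-0.03,0,3,0,0,0,1],[-0.03,0,3.5,0,0,0,1],[-0.03,0,3.76,0,0,0,1],[-0.03,0,3.76,0,0,0,1],[-0.03,0,3.76,0,0,0,-1],[-0.03,0,3.76,0,0,0,-1],[-0.03,0,3.76,0,0,0,-1],[-0.03,0,3.76,0,0,0,-1]]' 40
```

```text
clock: 4.9
position: [0.623, 0.0677, 0.0588]
ee_rot: [0.707, 0.707, 0.001, 0.001]
ft_force: [0.0, 0.3, 6.2]
grip_width: 0.598
grasp_force: 41.4
```

```bash
python3 -m pendant '[[0,0,-0.6,0,0,0,-1],[0,0,-1.5,0,0,0,-1],[0,0,-2.4,0,0,0,-1],[-0.4,-0.3,-2.4,0,0,0,-1],[-1.2,-0.9,-2.4,0,0,0,-1],[-2.1,-1.55,-2.4,0,0,0,-1],[-3,-2.2,-2.4,0,0,0,-1],[-3.9,-2.9,-2.4,0,0,0,-1],[-4.5,-3.35,-2.4,0,0,0,-1],[-4.65,-3.45,-2.4,0,0,0,-1]]'
```

```text
clock: 6.15
position: [0.4481, -0.167, 0.1776]
ee_rot: [0.708, 0.706, 0.001, -0.0]
ft_force: [-0.2, 0.4, -2.2]
grip_width: 0.595
grasp_force: 42.5
```

```bash
python3 -m pendant '[[0,0,0,0,0,0,-1],[0,0,0.6,0,0,0,-1],[0,0,1.2,0,0,0,-1],[0,0,1.6,0,0,0,-1],[0,0,1.8,0,0,0,-1],[0,0,1.85,0,0,0,-1],[0,0,1.9,0,0,0,-1],[0,0,1.9,0,0,0,-1],[0,0,1.9,0,0,0,-1],[0,0,1.9,0,0,0,-1]]'
python3 - <<'E'
from h import *
for c in ['top','side']:
    rgb,W=cloud(c);save(c+'2',rgb)
    for t in manip.trace('jar_green',c)[:2]:
        w=W[t['pixels']];w=w[~np.isnan(w[:,0])];print(c,t['p'],t['box'],np.median(w,0),w.min(0),w.max(0))
a=cv2.imread('pics/side2.png')[130:290,200:420];b=cv2.imread('pics/top2.png')[150:310,180:400]
cv2.imwrite('pics/c.png',cv2.resize(np.hstack([a,b]),(800,290),interpolation=cv2.INTER_CUBIC))
E
```

```text
clock: 7.4
position: [0.4497, -0.165, 0.0825]
ee_rot: [0.707, 0.707, 0.0, 0.0]
ft_force: [-0.2, 0.5, -2.5]
grip_width: 0.596
grasp_force: 42.5
top 0.44 [210.5, 164.1, 335.4, 200.0] [ 0.61834499 -0.04841078  0.02394757] [ 0.57360196 -0.21979565 -0.00592818] [0.67093049 0.11348499 0.03864873]
side 0.51 [318.2, 164.3, 332.9, 192.7] [ 0.43910055 -0.1479225   0.0898064 ] [ 0.41892676 -0.18042291  0.02959345] [ 0.47478384 -0.13651751  0.14505576]
```

View pics/c.png

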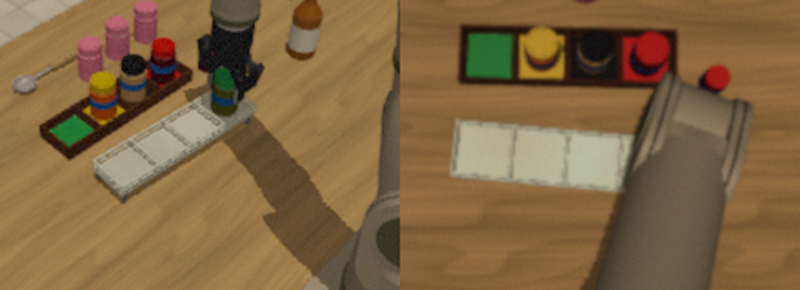

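The side view (left) shows the green jar upright just above the rack's right-end bay at (225, 90). I'll lower it the last few millimetres and watch the force.

```bash
python3 -m pendant '[[0,0,0.03,0,0,0,-1],[0,0,0.06,0,0,0,-1],[0,0,0.09,0,0,0,-1],[0,0,0.1,0,0,0,-1],[0,0,0.11,0,0,0,-1],[0,0,0.12,0,0,0,-1],[0,0,0.12,0,0,0,-1],[0,0,0.12,0,0,0,-1],[0,0,0.12,0,0,0,-1],[0,0,0.12,0,0,0,-1]]'
```

```text
clock: 8.85
position: [0.4496, -0.165, 0.0767]
ee_rot: [0.707, 0.707, 0.0, -0.0]
ft_force: [-3.1, 1.3, 6.3]
grip_width: 0.591
grasp_force: 43.5
```

```bash
python3 -m pendant '[[0,0,0,0,0,0,1],[0,0,0,0,0,0,1],[0,0,0,0,0,0,1],[0,0,-0.8,0,0,0,1],[0,0,-1.96,0,0,0,1],[0.4,0.45,-1.96,0,0,0,1],[1.2,1.4,-1.96,0,0,0,1],[2,2.3,-1.96,0,0,0,1],[2.8,3.2,-1.96,0,0,0,1],[3.03,3.46,-1.96,0,0,0,1]]'
python3 - <<'E'
from h import *
rgb,W=cloud('side');save('s3',rgb)
_,Wt=cloud('top')
for nm,(x,y),z0 in [('green',(.45,-.165),.1)]:
    m=(abs(Wt[...,0]-x)<.04)&(abs(Wt[...,1]-y)<.04)&(Wt[...,2]>z0)&(Wt[...,2]<.13)
    p=Wt[m];print(len(p),np.median(p,0),p.min(0),p.max(0))
cv2.imwrite('pics/d.png',cv2.resize(cv2.imread('pics/s3.png')[120:280,200:420],(660,480),interpolation=cv2.INTER_CUBIC))
E
```

```text
clock: 10.1
position: [0.6244, -0.0093, 0.1733]
ee_rot: [0.705, 0.709, -0.0, -0.0]
ft_force: [-0.1, -0.7, 0.7]
grip_width: 0.999
grasp_force: 0.0
304 [ 0.44956267 -0.16390458  0.11456178] [ 0.42702707 -0.18709062  0.10018161] [ 0.47302081 -0.14055775  0.12078294]
```

View pics/d.png

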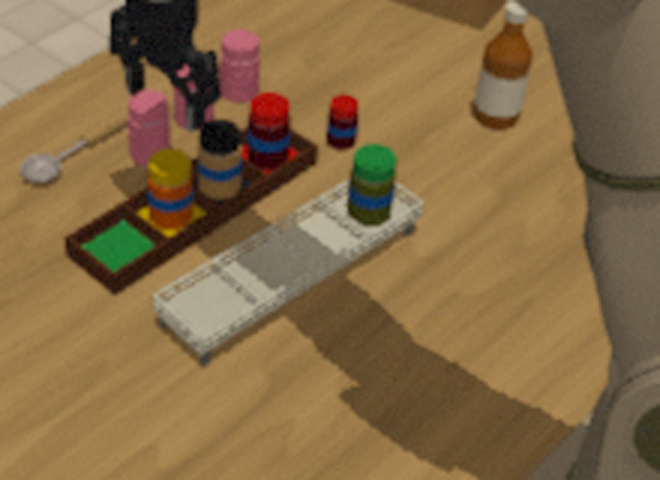

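Green stands upright in the right-end bay at (372, 185), within about 1 mm of target. Next is yellow.

```bash
python3 -m pendant '[[0,0,0,0,0,0,1],[0,0,0.8,0,0,0,1],[0,0,1.6,0,0,0,1],[0,0,2.1,0,0,0,1],[0,0,2.33,0,0,0,1],[0,0,2.33,0,0,0,1],[0,0,2.33,0,0,0,-1],[0,0,2.33,0,0,0,-1],[0,0,2.33,0,0,0,-1],[0,0,2.33,0,0,0,-1]]' 40
```

```text
clock: 11.45
position: [0.6234, -0.0135, 0.0592]
ee_rot: [0.707, 0.707, 0.001, 0.001]
ft_force: [-0.5, -0.5, 6.7]
grip_width: 0.597
grasp_force: 41.1
```

```bash
python3 -m pendant '[[0,0,-0.6,0,0,0,-1],[0,0,-1.5,0,0,0,-1],[0,0,-2.4,0,0,0,-1],[-0.1,-0.3,-2.4,0,0,0,-1],[-0.4,-1,-2.4,0,0,0,-1],[-0.8,-1.8,-2.4,0,0,0,-1],[-1.2,-2.6,-2.4,0,0,0,-1],[-1.4,-3.1,-2.4,0,0,0,-1],[-1.44,-3.29,-2.4,0,0,0,-1],[-1.44,-3.29,-2.4,0,0,0,-1]]' && python3 -m pendant '[[0,0,0.5,0,0,0,-1],[0,0,1.1,0,0,0,-1],[0,0,1.6,0,0,0,-1],[0,0,1.85,0,0,0,-1],[0,0,1.9,0,0,0,-1],[0,0,1.94,0,0,0,-1],[0,0,1.98,0,0,0,-1],[0,0,2.02,0,0,0,-1],[0,0,2.03,0,0,0,-1],[0,0,2.03,0,0,0,-1]]'
```

```text
clock: 12.7
position: [0.4584, -0.0851, 0.1782]
ee_rot: [0.707, 0.707, 0.001, 0.0]
ft_force: [1.0, 0.1, -1.1]
grip_width: 0.597
grasp_force: 42.6
clock: 13.95
position: [0.4585, -0.0854, 0.0771]
ee_rot: [0.707, 0.707, 0.001, 0.0]
ft_force: [-4.1, 0.7, 9.3]
grip_width: 0.594
grasp_force: 43.8
```

```bash
python3 -m pendant '[[0,0,0,0,0,0,1],[0,0,0,0,0,0,1],[0,0,0,0,0,0,1],[0,0,-0.8,0,0,0,1],[0,0,-1.96,0,0,0,1],[0,0.5,-1.96,0,0,0,1],[-0.05,1.4,-1.96,0,0,0,1],[-0.1,2.3,-1.96,0,0,0,1],[-0.1,3,-1.96,0,0,0,1],[-0.1,3.22,-1.96,0,0,0,1]]' && python3 -m pendant '[[0,0,0,0,0,0,1],[0,0,0.8,0,0,0,1],[0,0,1.6,0,0,0,1],[0,0,2.1,0,0,0,1],[0,0,2.33,0,0,0,1],[0,0,2.33,0,0,0,1],[0,0,2.33,0,0,0,-1],[0,0,2.33,0,0,0,-1],[0,0,2.33,0,0,0,-1],[0,0,2.33,0,0,0,-1]]' 40
```

```text
clock: 15.2
position: [0.6203, -0.0902, 0.1734]
ee_rot: [0.707, 0.707, -0.001, -0.0]
ft_force: [-0.6, -0.5, -1.0]
grip_width: 1.0
grasp_force: 0.0
clock: 16.45
position: [0.6199, -0.0905, 0.0592]
ee_rot: [0.707, 0.707, 0.001, 0.001]
ft_force: [-1.2, 0.6, 5.5]
grip_width: 0.596
grasp_force: 41.1
```

```bash
python3 -m pendant '[[0,0,-0.6,0,0,0,-1],[0,0,-1.5,0,0,0,-1],[0,0,-2.4,0,0,0,-1],[0.1,-0.3,-2.4,0,0,0,-1],[0.5,-1,-2.4,0,0,0,-1],[1,-1.8,-2.4,0,0,0,-1],[1.4,-2.5,-2.4,0,0,0,-1],[1.6,-2.9,-2.4,0,0,0,-1],[1.69,-3.06,-2.4,0,0,0,-1],[1.69,-3.06,-2.4,0,0,0,-1]]' && python3 -m pendant '[[0,0,0.5,0,0,0,-1],[0,0,1.1,0,0,0,-1],[0,0,1.6,0,0,0,-1],[0,0,1.85,0,0,0,-1],[0,0,1.9,0,0,0,-1],[0,0,1.94,0,0,0,-1],[0,0,1.98,0,0,0,-1],[0,0,2.02,0,0,0,-1],[0,0,2.03,0,0,0,-1],[0,0,2.03,0,0,0,-1]]'
```

```text
clock: 17.7
position: [0.4664, -0.0059, 0.1782]
ee_rot: [0.707, 0.707, 0.001, 0.0]
ft_force: [1.1, -0.2, -2.0]
grip_width: 0.594
grasp_force: 42.6
clock: 18.95
position: [0.4665, -0.0058, 0.0771]
ee_rot: [0.707, 0.707, 0.0, -0.0]
ft_force: [-3.2, 0.0, 7.9]
grip_width: 0.597
grasp_force: 43.8
```

```bash
python3 -m pendant '[[0,0,0,0,0,0,1],[0,0,0,0,0,0,1],[0,0,0,0,0,0,1],[0,0,-0.8,0,0,0,1],[0,0,-1.96,0,0,0,1],[-0.5,0.4,-1.96,0,0,0,1],[-1.3,1.2,-1.96,0,0,0,1],[-2.2,2,-1.96,0,0,0,1],[-3,2.7,-1.96,0,0,0,1],[-3.3,2.94,-1.96,0,0,0,1]]' && python3 -m pendant '[[0,0,0,0,0,0,1],[0,0,0.8,0,0,0,1],[0,0,1.6,0,0,0,1],[0,0,2.1,0,0,0,1],[0,0,2.33,0,0,0,1],[0,0,2.33,0,0,0,1],[0,0,2.33,0,0,0,-1],[0,0,2.33,0,0,0,-1],[0,0,2.33,0,0,0,-1],[0,0,2.33,0,0,0,-1]]' 40
```

```text
clock: 20.2
position: [0.6139, -0.1738, 0.1735]
ee_rot: [0.708, 0.706, -0.001, 0.0]
ft_force: [-1.0, 0.8, -0.1]
grip_width: 0.996
grasp_force: 0.0
clock: 21.45
position: [0.6139, -0.171, 0.0592]
ee_rot: [0.707, 0.707, 0.001, 0.001]
ft_force: [-0.8, 1.2, 6.8]
grip_width: 0.602
grasp_force: 41.1
```

```bash
python3 -m pendant '[[0,0,-0.6,0,0,0,-1],[0,0,-1.6,0,0,0,-1],[0,0,-2.6,0,0,0,-1],[0.4,-0.2,-2.8,0,0,0,-1],[1.2,-0.6,-2.8,0,0,0,-1],[2.1,-1.2,-2.8,0,0,0,-1],[3,-1.7,-2.8,0,0,0,-1],[3.9,-2.2,-2.8,0,0,0,-1],[4.6,-2.6,-2.8,0,0,0,-1],[4.89,-2.77,-2.8,0,0,0,-1]]' && python3 -m pendant '[[0,0,0.2,0,0,0,-1],[0,0,0.8,0,0,0,-1],[0,0,1.5,0,0,0,-1],[0,0,2.1,0,0,0,-1],[0,0,2.28,0,0,0,-1],[0,0,2.34,0,0,0,-1],[0,0,2.38,0,0,0,-1],[0,0,2.42,0,0,0,-1],[0,0,2.43,0,0,0,-1],[0,0,2.43,0,0,0,-1]]'
```

```text
clock: 22.7
position: [0.4734, 0.0758, 0.1981]
ee_rot: [0.706, 0.708, 0.001, -0.0]
ft_force: [-0.5, -0.3, -1.7]
grip_width: 0.6
grasp_force: 42.5
clock: 23.95
position: [0.4751, 0.0738, 0.0771]
ee_rot: [0.707, 0.707, 0.001, 0.0]
ft_force: [-2.2, 0.0, 5.0]
grip_width: 0.594
grasp_force: 43.4
```

Release, raise and move clear, then check.

```bash
python3 -m pendant '[[0,0,0,0,0,0,1],[0,0,0,0,0,0,1],[0,0,0,0,0,0,1],[0,0,-0.8,0,0,0,1],[0,0,-1.8,0,0,0,1],[0,0,-2.8,0,0,0,1],[0.8,0.8,-3.4,0,0,0,1],[1.8,1.8,-3.4,0,0,0,1],[2.4,2.4,-3.4,0,0,0,1],[2.4,2.4,-3.4,0,0,0,1]]' && python3 - <<'E'
from h import *
rgb,_=cloud('side');save('s4',rgb)
rt,W=cloud('top');save('t4',rt)
c=np.array([.4630,-.0457]);a=np.deg2rad(-5.9);ex=np.array([np.cos(a),np.sin(a)]);ey=np.array([-np.sin(a),np.cos(a)])
for y in (-.12,-.04,.04,.12):
    q=c+y*ey
    m=(np.hypot(W[...,0]-q[0],W[...,1]-q[1])<.04)&(W[...,2]>.1)&(W[...,2]<.13)
    p=W[m]; (x,yy),r=cv2.minEnclosingCircle(p[:,:2].astype(np.float32)); d=np.array([x,yy])-c
    print(len(p),'rack xy',d@ex,d@ey,'r',r,'z',np.median(p[:,2]))
for n in ['bottle','tin']:
    t=manip.trace(n,'top')[0];w=W[t['pixels']];w=w[w[:,2]>np.nanpercentile(w[:,2],98)-.012];print(n,np.median(w,0))
a=cv2.imread('pics/s4.png')[110:270,200:420];b=cv2.imread('pics/t4.png')[150:310,180:400]
cv2.imwrite('pics/e.png',cv2.resize(np.hstack([a,b]),(800,290),interpolation=cv2.INTER_CUBIC))
E
```

```text
clock: 25.2
position: [0.5953, 0.1972, 0.2439]
ee_rot: [0.706, 0.709, -0.002, 0.0]
ft_force: [-0.4, 0.1, -0.8]
grip_width: 1.0
grasp_force: 0.0
304 rack xy 0.00010659534649465688 -0.11936372447552213 r 0.024378668516874313 z 0.11436897166962323
299 rack xy 0.0005028298521191788 -0.038609511614853244 r 0.024296743795275688 z 0.11469939366780935
295 rack xy 0.0010670417747571659 0.03925571591514347 r 0.024662308394908905 z 0.11480238750825822
295 rack xy 0.0017724053673680781 0.11965050490908562 r 0.024608712643384933 z 0.11491275139818069
bottle [ 0.46737506 -0.44983315  0.16874937]
tin [0.48200989 0.44466561 0.10966901]
```

View pics/e.png

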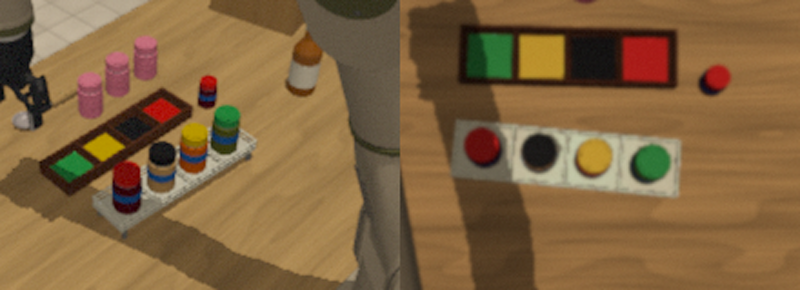

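Rack now reads red, black, yellow, green from left to right, (482,145) to (652,163). All four jars are upright and centred within 2 mm, and the bottle and tin haven't moved.

```bash
python3 -c "
from workcell import manip
print(manip.hand_in())"
```

```text
the job is handed in; nothing more can be done
None
```

All four jars are in the rack in reverse order, upright and within about 2 mm of their bay centres; the bottle and tin haven't moved, and I handed the job in after about 25 s (no verdict was returned).

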